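# Touch off the mill's bearing housing and clear its sleeve

## Robot

A 6-joint arm with a two-finger parallel gripper is mounted at the origin on the work surface. World frame = base frame: x ahead of the robot, y to its left, z up, the work surface at z = 0. Lengths are in m, angles in degrees, forces in N, time in s.
With the tool pointing down it reaches from about 0.325 to 0.85 m from the base axis. Payload 15.5 kg.
Tool frame: the origin (TCP) lies at the very end of the fingers, on their centre line; the grasp point (between the pads) lies arm.grip_depth behind it (arm.grip_depth is the distance from the TCP to the grasp point, in m); z points along the fingers, y is the line along which they close (so a half turn about z gives the same grasp; the last joint's range is limited). The gripper opens to 91 mm and grips with 3 to 60 N. Pads are 32 mm wide; open, the fingers measure 118 mm over their backs; the gripper's body (76 mm by 178 mm) begins 60 mm behind the grasp point.
Start: joints at [70.445, 28.281, 77.091, -0, 74.628, -5.472], TCP at [0.152, 0.606, 0.214] pointing down, gripper open.
Joint ranges: [-166.48, 166.48], [-47.26, 123.95], [12.59, 153.08], [-70.14, 250.14], [6.76, 159.57], [-176.63, 176.63]. Speed limits (degrees/s): [108.29, 108.29, 147.25, 172.46, 172.46, 172.46].

## Interface

Orientations are given as a 3x3 rotation matrix whose columns are the frame's x, y, z axes.
In Python, from rig import arm gives the robot as it stands. Calls block until the motion is done:
- arm.move_to(position, orientation): joint-space move of the TCP to a pose.
- arm.move_l(position, orientation=None, feed=0.15): straight line of the TCP; orientation=None keeps the orientation; feed is the mean speed in m/s.
- arm.move_joints(angles): joint-space move.
- arm.grip(opening): finger opening in m; the grip force is fixed at half the most; returns when the fingers have stopped.
- arm.sleep(seconds).
- arm.solve_ik(position, orientation): joint angles nearest the present ones, or None.
- arm.snapshot(name): name is "side" or "top"; returns the picture (400x640x3 uint8, red, green, blue); there is no depth.
- arm.get_calibration(name): a dict with "intrinsics" (3x3 intrinsics, pixels), "k1" (the pictures are not rectified: a ray, as slopes to the right and down, at radius r is drawn at 1 + k1 r^2 times it, then the intrinsics apply), "cam_to_world" (4x4, takes a point from camera to world coordinates). Camera axes: x right, y down, z forward; pixel columns grow to the right and rows downward; lengths in m; the calibration is good to about 2 mm. A picture is of the moment at which its call begins. get_calibration takes no time and is no camera call.
A pose or a line that the arm cannot do raises arm.Unreachable and nothing moves.
- arm.sign_off(): hands the job in; it is judged then, once.
Readings, each from a call of its own:
- arm.current_t(): time.
- arm.current_joint_positions(): joint angles.
- arm.current_dq(): joint speeds.
- arm.current_tau(): joint torques, N m.
- arm.current_ee_pos(): TCP position.
- arm.current_tool_rot(): TCP orientation.
- arm.current_force(): force on the tool from outside, world axes, zero at the start.
- arm.current_torque(): the same for the moment, N m.
- arm.current_width(): finger opening in m.
- arm.current_grasp_force(): force on a finger pad.
Only numpy, scipy, OpenCV 4.12 (cv2) and the standard library are available. Lean on these libraries where they do the work, as an engineer would, in place of code of your own. Each camera call takes 0.05 s, during which the arm holds its last target. There are 200 camera calls.

## Task

Clear the wooden packing blocks off the bearing housing into the plywood box; then take the probe from the stand and touch off the housing by pressing the plunger gently, for about half a second each, on the large pad, then the middle one, then the small one. After that, tip the leaning sleeve fully upright and push the rod from the stand right down through it, so that every ball wedged at the bottom drops into the catch tray. Leave the sleeve upright and the probe and the rod standing in their own sockets again, and leave the hammer, oil bottle and shaft collar alone.

Things in the scene. Friction and masses are not known exactly. Their poses are not given: they have to be found in the camera images.
- casting: Grey cast-iron housing, fixed: plate x -100..100, y -165..150 mm, 20 mm thick; origin on its underside, x roughly away from the robot, z up. On it: three bright round pads; a steel catch tray centred at x 20, y -100 mm (116 by 96 mm, rim 58 mm above the bench); at y -154 and -46 mm two upright cheeks (10 mm thick, x 7..33, tops 120 mm above the bench) carrying the sleeve between them.
- pad_large: Large round machined pad on the casting, 42 mm diameter, 5 mm high. Origin at the centre of its underside; its top face is 25 mm above the bench.
- pad_middle: Middle-sized round pad, 31 mm diameter, 5 mm high. Origin and top height as for the large pad.
- pad_small: Small round pad, 21 mm diameter, 5 mm high. Origin and top height as for the large pad.
- tube (a joint): Tilt of the narrow steel sleeve about its trunnions (axis along the casting's y, 105 mm above the bench at the casting's x 20, y -100 mm). 0 = as found, leaning 0.55 rad with its mouth towards the casting's -x; 0.55 = upright, at its stop. Friction (0.12 N m) holds it anywhere. Pinched near the mouth along the casting's y, it swings up in an arc.
- tube_mouth (a point): Centre of the sleeve's upper rim, z out along the sleeve. 156 mm above the bench leaning, 165 upright. Sleeve 90 mm long, 60 of it above the trunnions, open at both ends; 29 mm outside, 21 mm bore, top 16 mm flared to 39 outside, 31 bore. A spring catch 12 mm above the lower end narrows the bore by 4 mm and holds the balls; the rod drives them past it one by one with about 5 to 15 N.
- tray_in (a point): Centre of the catch tray's inner floor, 23 mm above the bench, axes as the casting's; inside 110 (x) by 90 (y) mm, walls 35 mm high above the floor. The upright sleeve's lower end is 52 mm above it.
- box: Open plywood box, fixed, 240 (its x) by 120 (its y) by 45 mm high, walls and floor 6 mm. Origin at the centre of its underside. It stands on the robot's left or right, the tool stand on the other side.
- stand: Tool stand, fixed: wooden foot 90 by 150 by 8 mm with two flared aluminium sockets 80 mm apart along its y. Origin at the centre of its underside.
- probe_seat (a point): In the stand's wider socket (at its y +40 mm): where the centre of the probe barrel's lower end rests, 34 mm above the bench. Socket rim 70 mm above the bench; mouth 43 mm wide, bore 27 mm.
- rod_seat (a point): In the stand's narrower socket (at its y -40 mm): where the rod's tip rests, 8 mm above the bench. Socket rim 62 mm above the bench; mouth 33 mm wide, bore 16 mm.
- probe: Touch-off probe standing upright in the stand: black barrel 22 mm diameter, 85 mm long, with a sprung plunger below it. Origin at the centre of the barrel's lower end, z along the barrel upward. 0.15 kg.
- plunger: The probe's sprung plunger: 8 mm ball end on a 6 mm stem, standing 20 mm out of the barrel's lower end. Origin at its very tip, 20 mm below the probe's origin. It gives way up to 8 mm, against 1.2 N at first touch rising to 6 N; after that it is rigid.
- rod: Push rod standing upright in the stand: steel shank 12 mm diameter, 115 mm long, then a wooden handle 20 mm diameter, 45 mm long (160 mm in all). Origin at the tip of the shank (lower end), z along the rod up to the handle. 0.16 kg.
- block1: Stepped wooden packing block (may be absent), 50 (x) by 36 (y) mm: lower part 18 mm high over the full length, on its -x half a step up to 30 mm. Origin at the centre of its underside. At the start it lies on one of the pads. About 50 g.
- block2: Stepped wooden packing block (may be absent), 50 (x) by 36 (y) mm: lower part 18 mm high over the full length, on its -x half a step up to 30 mm. Origin at the centre of its underside. At the start it lies on one of the pads. About 50 g.
- block3: Stepped wooden packing block (may be absent), 50 (x) by 36 (y) mm: lower part 18 mm high over the full length, on its -x half a step up to 30 mm. Origin at the centre of its underside. At the start it lies on one of the pads. About 50 g.
- ball1_center (a point): Centre of a steel bearing ball, 18 mm diameter, 24 g, at the start wedged in the sleeve above its spring catch.
- ball2_center (a point): Centre of a steel bearing ball, 18 mm diameter, 24 g, at the start wedged in the sleeve above its spring catch.
- ball3_center (a point): Centre of a steel bearing ball, 18 mm diameter, 24 g, at the start wedged in the sleeve above its spring catch.
- oil: Grey oil bottle, 60 mm diameter, 150 mm high, origin at the centre of its underside. A bystander: leave it alone.
- hammer: Hammer lying on the bench; origin under it. A bystander: leave it alone.
- collar: Dark steel shaft collar, 70 mm outside diameter, 22 mm high, origin at the centre of its underside. A bystander: leave it alone.

How it is judged:
By the outcome, as a careful person would: the job done as asked, in the order asked, and still so for the second after the job is handed in, with the robot touching nothing.
Of block1, block2, block3 only 1 to 3 are there at a start; the rules pass over those that are not, and their reading is None.
At some moment in a run one of block1, block2, block3 may be knocked a few centimetres aside while the robot is not near it.
It also fails if it takes over 210 s, if anything falls off the work surface, if the arm or the gripper's body presses on something with over 40 N, if the wrist force passes 120 N, or if a joint passes its speed limit or range.

## Working session

There is one attempt and no reset: what is moved stays moved. The work goes in short steps, each a Python script; the robot and the scene stay as the last script left them, time stands still between calls to the robot, and variables do not carry over. Pictures are saved under pics/ and viewed, at most 14 in all, crops included, and the job is handed in when it is done.

```bash
mkdir -p pics; ls; python3 - <<'E'
from rig import arm
import cv2
print(arm.grip_depth, arm.current_t())
for n in("top","side"):
    cv2.imwrite(f"pics/{n}0.png",arm.snapshot(n)[:,:,::-1])
    c=arm.get_calibration(n); print(n,c)
print(arm.current_tool_rot())
E
```

```text
pics
0.0188 0.0
top {'intrinsics': array([[367.65475413,   0.        , 318.71981213],
       [  0.        , 367.65475413, 206.15453881],
       [  0.        ,   0.        ,   1.        ]]), 'k1': 0.02994668101122461, 'cam_to_world': array([[ 0.02456325, -0.9803649 ,  0.19565609,  0.40179904],
       [-0.99966579, -0.02566534, -0.0030991 , -0.01621095],
       [ 0.00805983, -0.19551457, -0.98066768,  1.13322762],
       [ 0.        ,  0.        ,  0.        ,  1.        ]])}
side {'intrinsics': array([[455.55570159,   0.        , 311.41247497],
       [  0.        , 455.55570159, 201.67863611],
       [  0.        ,   0.        ,   1.        ]]), 'k1': 0.009203001094518281, 'cam_to_world': array([[ 0.73886271, -0.37671132,  0.55872217,  0.04437742],
       [-0.67366298, -0.3930909 ,  0.62582564, -0.66320565],
       [-0.01612701, -0.83878968, -0.54421668,  0.71421888],
       [ 0.        ,  0.        ,  0.        ,  1.        ]])}
[[-9.69944604e-01  2.43325457e-01 -4.32050467e-04]
 [ 2.43325795e-01  9.69943982e-01 -1.10887820e-03]
 [ 1.49246455e-04 -1.18067945e-03 -9.99999292e-01]]
```

View pics/top0.png

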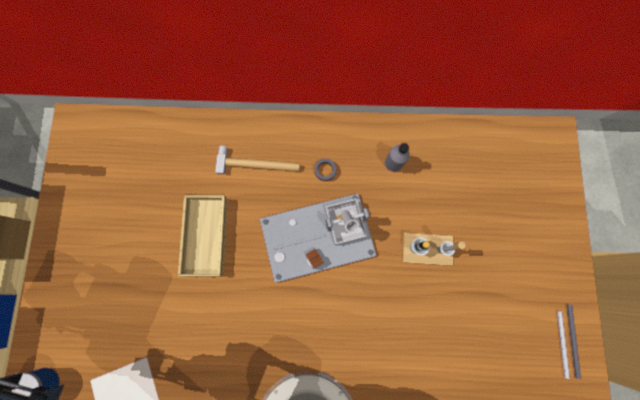

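View pics/side0.png

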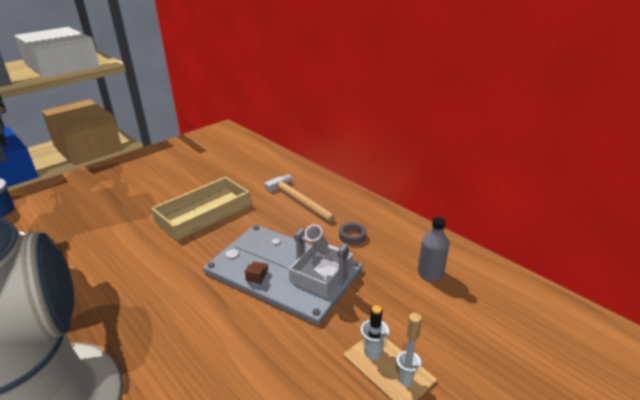

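The top view shows the box at (203,235), the casting centred near (318,237), one block at (314,258), visible pads at (279,257) and (292,223), the tray at (347,222), the probe socket at (421,246) and the rod socket at (447,248). I'll zoom in.

```bash
cat > h.py <<'E'
from rig import arm
import numpy as np, cv2
from scipy.optimize import least_squares
C={n:arm.get_calibration(n) for n in("top","side")}
def ray(n,p):
    c=C[n]; u=cv2.undistortPoints(np.array([[p]],float),c["intrinsics"],np.array([c["k1"],0,0,0.]))[0,0]
    M=c["cam_to_world"]; d=M[:3,:3]@np.array([u[0],u[1],1]); return M[:3,3],d/np.linalg.norm(d)
def onz(n,p,z):
    o,d=ray(n,p); return o+d*(z-o[2])/d[2]
def tri(pt,ps):
    A=np.zeros((3,3));b=np.zeros(3);R=[ray("top",pt),ray("side",ps)]
    for o,d in R:
        P=np.eye(3)-np.outer(d,d);A+=P;b+=P@o
    x=np.linalg.solve(A,b); return x,[np.linalg.norm(np.cross(x-o,d)) for o,d in R]
def proj(n,X):
    c=C[n];M=np.linalg.inv(c["cam_to_world"]); r=cv2.Rodrigues(M[:3,:3])[0]
    return cv2.projectPoints(np.atleast_2d(np.array(X,float)),r,M[:3,3],c["intrinsics"],np.array([c["k1"],0,0,0.]))[0][:,0]
def down(yaw):  # tool down; finger closing line (tool y) at angle yaw (deg) in world xy
    a=np.radians(yaw); y=np.array([np.cos(a),np.sin(a),0]); z=np.array([0,0,-1.]); return np.column_stack([np.cross(y,z),y,z])
def snap(n,save=None):
    im=arm.snapshot(n)[:,:,::-1].copy()
    if save: cv2.imwrite(f"pics/{save}.png",im)
    return im
def crop(im,x,y,w,h,s): return cv2.resize(im[y:y+h,x:x+w],None,fx=s,fy=s,interpolation=cv2.INTER_CUBIC)
E
python3 - <<'E'
import cv2,numpy as np
from h import crop
t=cv2.imread("pics/top0.png");s=cv2.imread("pics/side0.png")
cv2.imwrite("pics/ct.png",crop(t,255,185,130,100,6))
cv2.imwrite("pics/cs.png",crop(s,200,215,165,110,4.8))
cv2.imwrite("pics/st.png",np.vstack([crop(t,395,222,80,50,7)[:,:560],crop(s,340,300,100,100,5.6)[:,:560]])[:600])
E
```

```text
(no output)
```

View pics/ct.png

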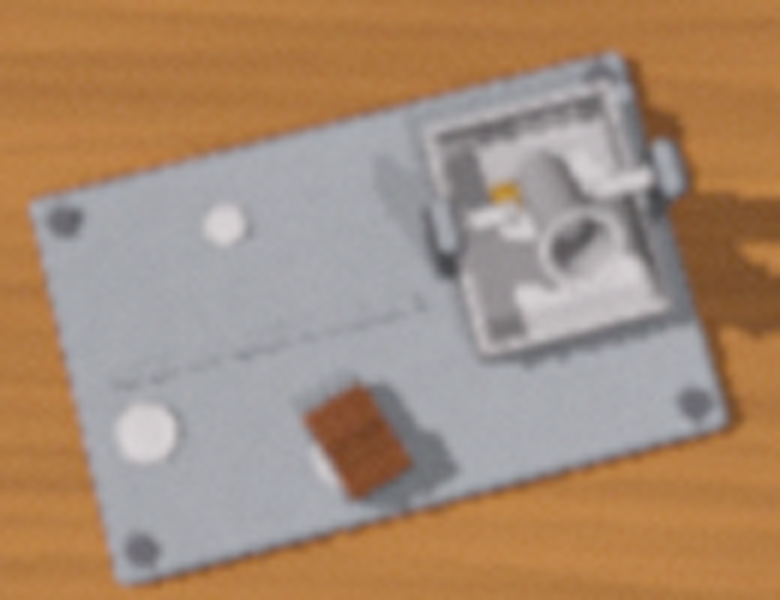

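View pics/cs.png

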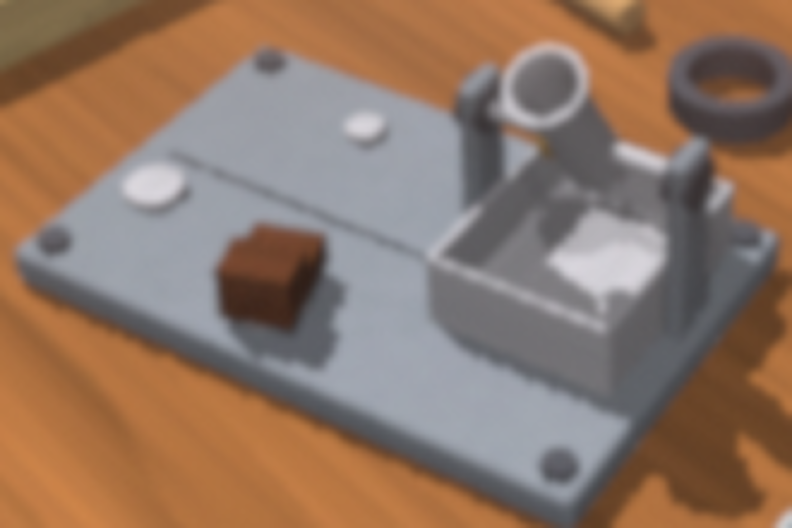

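The crops show a single block at crop (357,440), stepped, lying on a pad whose edge is just visible. The left pad is about 10 px (middle) and the top pad about 7 px (small), so the large one should be under the block. The sleeve leans with its mouth at top (352.5,226) and side (313,233).

View pics/st.png

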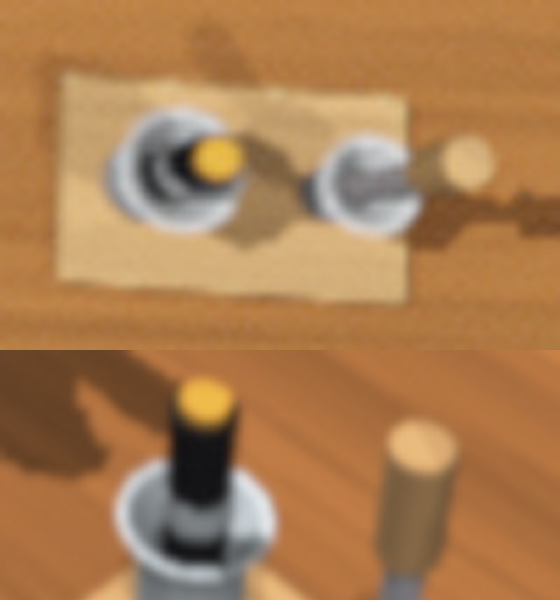

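```bash
cat > m.py <<'E'
from h import *
t=cv2.imread("pics/top0.png");s=cv2.imread("pics/side0.png")
cor=np.array([(32,203),(620,52),(737,430),(120,583)])/6+[255,185]
P=np.array([onz("top",p,.02) for p in cor]); print(P.round(4)); print([np.linalg.norm(P[i]-P[(i+1)%4]).round(4) for i in range(4)])
# local corner coords
L=np.array([(100,150),(100,-165),(-100,-165),(-100,150)])/1e3
Lc=L-L.mean(0);Q=P[:,:2]-P[:,:2].mean(0)
a=np.arctan2((Lc[:,0]*Q[:,1]-Lc[:,1]*Q[:,0]).sum(),(Lc*Q).sum()); R=np.array([[np.cos(a),-np.sin(a)],[np.sin(a),np.cos(a)]])
o=P[:,:2].mean(0)-R@L.mean(0); print("casting",o.round(4),np.degrees(a)); print("resid",(P[:,:2]-(L@R.T+o)).round(4))
print("trunnion",o+R@[.02,-.1]," mouth pred",o+R@[.02-.06*np.sin(.55),-.1])
print("mouth tri",tri((255+582/6,185+250/6),(200+544/4.8,215+85/4.8)))
for n,im in(("top",t),("side",s)):
    hsv=cv2.cvtColor(im,cv2.COLOR_BGR2HSV)
    b=im.astype(int)
    sub=np.zeros(im.shape[:2],np.uint8)
    if n=="top": sub[240:275,295:335]=1
    else: sub[255:290,238:275]=1
    m=((b[:,:,2]>b[:,:,0]*1.5)&(sub>0)).astype(np.uint8)
    c=max(cv2.findContours(m,0,1)[0],key=cv2.contourArea); r=cv2.minAreaRect(c); print(n,r)
    if n=="top":
        bx=np.array([onz("top",p,.049) for p in cv2.boxPoints(r)]); print("block",bx.mean(0),bx.round(3))
        e=bx[1]-bx[0];f=bx[2]-bx[1]; print([(np.linalg.norm(v[:2]),np.degrees(np.arctan2(v[1],v[0]))) for v in(e,f)])
for nm,p,q in(("left",(147,433),(155,187)),("up",(224,224),(365,128))):
    X=onz("top",np.array(p)/6+[255,185],.025);Y=onz("side",np.array(q)/4.8+[200,215],.025); print(nm,X,Y,R.T@(X[:2]-o))
bx=np.array([onz("top",p,.045) for p in[(184,196),(224,196),(222,277),(179,275)]]);print("box",bx.mean(0),bx.round(3))
E
python3 m.py
```

```text
[[ 0.5797  0.1579  0.02  ]
 [ 0.6667 -0.1419  0.02  ]
 [ 0.4738 -0.2011  0.02  ]
 [ 0.3913  0.1039  0.02  ]]
[np.float64(0.3122), np.float64(0.2018), np.float64(0.316), np.float64(0.1959)]
casting [ 0.5258 -0.0131] 15.908443507714132
resid [[-0.0012 -0.0007]
 [-0.0005  0.0024]
 [-0.0011 -0.0019]
 [ 0.0028  0.0002]]
trunnion [ 0.57247365 -0.10378117]  mouth pred [ 0.54231353 -0.11237731]
mouth tri (array([ 0.54272238, -0.10968186,  0.155698  ]), [np.float64(0.00042251727622458717), np.float64(0.0004225172762244266)])
top ((314.1911926269531, 257.9853210449219), (16.29236602783203, 11.3189058303833), 59.03623962402344)
block [ 0.46342813 -0.01017536  0.049     ] [[ 0.474  0.017  0.049]
 [ 0.492 -0.011  0.049]
 [ 0.452 -0.037  0.049]
 [ 0.435 -0.009  0.049]]
[(np.float64(0.033092551318198105), np.float64(-57.669647425298876)), (np.float64(0.04741908061448589), np.float64(-147.43124369725962))]
side ((255.39999389648438, 271.6999816894531), (19.089881896972656, 19.4152774810791), 12.528807640075684)
left [0.46457799 0.09353789 0.025     ] [0.46293551 0.09091997 0.025     ] [-0.02967802  0.11933622]
up [0.57059054 0.05936415 0.025     ] [0.56784346 0.05623936 0.025     ] [0.06290729 0.05741317]
box [0.52269089 0.32190955 0.045     ] [[0.639 0.387 0.045]
 [0.643 0.267 0.045]
 [0.403 0.255 0.045]
 [0.406 0.379 0.045]]
```

The stand crop shows the probe top at top (426,245) / side (377,310), the rod top at top (462,245) / side (415,317), and both rims. Next I compute the stand geometry and pick up the block.

```bash
cat > m2.py <<'E'
from h import *
T=lambda p:np.array(p)/7+[395,222]
S=lambda p:(np.array(p)-[0,350])/5.6+[340,300]
print("probe top",tri(T((217,160)),S((205,401))))
print("rod top",tri(T((468,163)),S((421,447))))
print("probe rim",onz("top",T((183,170)),.07),onz("side",S((196,519)),.07)); print("rod rim",onz("top",T((370,185)),.062))
P=np.array([onz("top",T(p),.008) for p in[(63,75),(408,97),(406,302),(57,282)]]);print(P.round(4),P.mean(0))
e=P[0]-P[1]+P[3]-P[2]; e/=np.linalg.norm(e); print("stand y dir",e,"seats",P.mean(0)+.04*e,P.mean(0)-.04*e)
E
python3 m2.py; python3 - <<'E'
from h import *
p=np.array([.463,-.010,.2]); R=down(33)
im=snap("top"); 
arm.grip(.078); arm.move_to(p,R)
m=snap("side","b1")
arm.move_l([*p[:2],.0275],feed=.12); arm.grip(.03); print(arm.current_width(),arm.current_grasp_force())
arm.move_l([*p[:2],.15]); print(arm.current_width(),arm.current_t())
arm.move_to([.52,.322,.15],down(3)); arm.move_l([.52,.322,.014]); arm.grip(.078); arm.move_l([.52,.322,.2])
print(arm.current_t(),arm.current_force())
a=snap("top");b=snap("side")
cv2.imwrite("pics/b2.png",np.hstack([crop(a,170,180,210,110,1.9),crop(b,150,170,210,110,1.9)])[:, :800])
cv2.imwrite("pics/topb.png",a);cv2.imwrite("pics/sideb.png",b)
E
```

```text
probe top (array([ 0.50250275, -0.31607714,  0.12252117]), [np.float64(0.00047610393759109224), np.float64(0.00047610393759126533)])
rod top (array([ 0.49903248, -0.39573302,  0.16768021]), [np.float64(0.0010156468853767464), np.float64(0.0010156468853767043)])
probe rim [ 0.50363679 -0.31787592  0.07      ] [ 0.50158627 -0.31667628  0.07      ]
rod rim [ 0.5003063  -0.39720738  0.062     ]
[[ 0.5499 -0.2841  0.008 ]
 [ 0.5442 -0.4348  0.008 ]
 [ 0.4554 -0.4295  0.008 ]
 [ 0.4598 -0.2795  0.008 ]] [ 0.50229574 -0.35698803  0.008     ]
stand y dir [0.03336114 0.99944336 0.        ] seats [ 0.50363019 -0.3170103   0.008     ] [ 0.5009613  -0.39696577  0.008     ]
0.04979621664508344 30.000741183757782
0.04945776926858995 6.1667
10.5 [-0.55671421 -0.11958646  0.57600807]
```

View pics/b2.png

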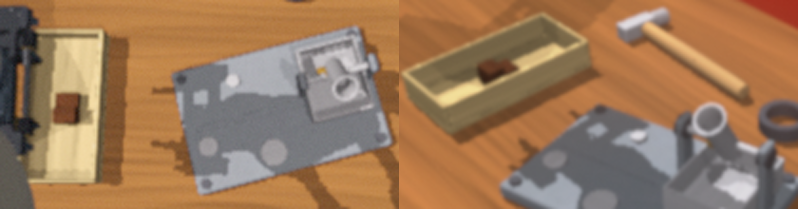

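The block lies in the box, gripped at its 50 mm length, and all three pads are now visible, with the large one near top (314,260). Next I take the probe and measure the pads in the clear.

```bash
python3 - <<'E'
from h import *
q=[.503,-.317]; R=down(2)
arm.grip(.05); arm.move_to([*q,.2],R); arm.move_l([*q,.080],feed=.1); arm.grip(.01)
print(arm.current_width(),arm.current_grasp_force(),arm.current_force())
arm.move_l([*q,.27],feed=.1); print(arm.current_width(),arm.current_t(),arm.current_force(),arm.current_ee_pos())
a=snap("top","topc");b=snap("side","sidec")
guess={"L":(.463,-.012,.025),"M":(.4637,.092,.025),"S":(.569,.058,.025)}
for k,X in guess.items():
    for n,im in(("top",a),("side",b)):
        p=proj(n,X)[0].astype(int); g=cv2.cvtColor(im,cv2.COLOR_BGR2GRAY)
        r=13; w=cv2.resize(g[p[1]-r:p[1]+r+1,p[0]-r:p[0]+r+1],None,fx=8,fy=8,interpolation=cv2.INTER_CUBIC)
        t,m=cv2.threshold(w,0,255,cv2.THRESH_OTSU)
        c=max(cv2.findContours(m,0,1)[0],key=cv2.contourArea)
        (cx,cy),ax,_=cv2.fitEllipse(c); px=np.array([cx,cy])/8-.5+1/16+p-r
        Y=onz(n,px,.025); print(k,n,t,px.round(1),np.array(ax)/8,Y.round(4), "dia~",max(ax)/8*np.linalg.norm(Y-C[n]["cam_to_world"][:3,3])/C[n]["intrinsics"][0,0])
cv2.imwrite("pics/c1.png",np.hstack([crop(a,255,185,125,100,3.2),crop(b,335,215,125,100,3.2)]))
E
```

```text
0.021156896605828427 29.9837726354599 [-0.3731738  -0.30877061  1.32137803]
0.021519445944182505 17.4417 [ 0.10495331 -0.69421811 -1.06848339] [ 0.50281839 -0.3168793   0.26952564]
L top 184.0 [313.4 259.7] [13.35906315 13.94056416] [ 0.4597 -0.0078  0.025 ] dia~ 0.042079706726246884
L side 191.0 [255.1 275.5] [12.34846115 18.50435257] [ 0.4576 -0.0072  0.025 ] dia~ 0.04213642867412156
M top 158.0 [281.8 265.8] [10.48295975 24.70362282] [0.4393 0.0854 0.025 ] dia~ 0.07481940856518386
M side 154.0 [231.2 252.6] [ 8.2309494  13.27939034] [0.4639 0.0968 0.025 ] dia~ 0.03231087156514621
S top 162.0 [291.7 221.9] [6.431633   6.92359114] [0.5718 0.0614 0.025 ] dia~ 0.021164521423578744
S side 134.0 [273.6 242.9] [26.25238419 33.19034576] [0.5604 0.0565 0.025 ] dia~ 0.08175690257770286
```

View pics/c1.png

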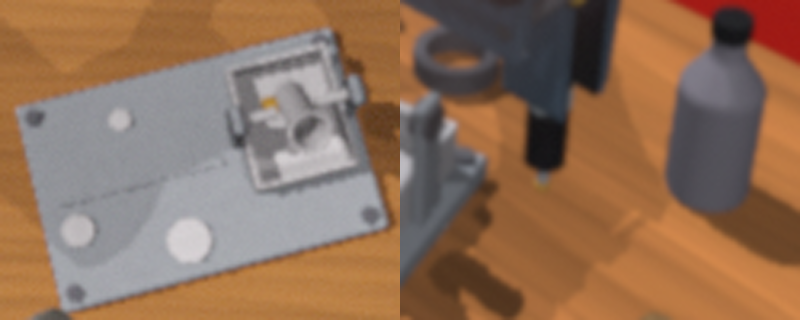

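The pads are confirmed at 42, 31 and 21 mm, and the probe hangs straight with its plunger tip at side (504,272). I'll touch off in order now.

```bash
python3 - <<'E'
from h import *
print(proj("side",[.503,-.317,.2037]))
R=down(16)
arm.move_to([.4587,-.0075,.27],R)
for k,(x,y) in {"L":(.4587,-.0075),"M":(.4642,.0935),"S":(.5703,.0592)}.items():
    if k!="L": arm.move_l([x,y,.125],R)
    arm.move_l([x,y,.097],R,feed=.1); arm.sleep(.3); f0=arm.current_force()[2]; t0=arm.current_t()
    arm.move_l([x,y,.0875],feed=.04); z=.0875; t1=arm.current_t(); f=[arm.current_force()[2]-f0]
    while f[-1]<1.5 and z>.083:
        z-=.001; arm.move_l([x,y,z],feed=.02); f.append(arm.current_force()[2]-f0)
    arm.sleep(.4); f.append(arm.current_force()[2]-f0); e=arm.current_ee_pos(); t2=arm.current_t()
    arm.move_l([x,y,.125],feed=.1)
    print(k,z,np.round(f,2),e.round(4) if hasattr(e,'round') else e,t1-t0,t2-t1,arm.current_width())
print(arm.current_t())
E
```

```text
[[380.53829253 274.1391513 ]]
L 0.0875 [3.25 2.26] [ 0.4588 -0.0075  0.0876] 0.383300000000002 0.3999999999999986 0.021434615155672278
M 0.0875 [3.12 2.27] [0.4643 0.0935 0.0876] 0.3833999999999982 0.40000000000000213 0.021198216140304003
S 0.0875 [3.19 3.26] [0.5704 0.0592 0.0876] 0.383300000000002 0.3999999999999986 0.02158524645737754
28.025
```

All three touches came out at about 3 N and half a second each, in the right order. Next the probe goes back and I swing the sleeve up.

```bash
cat > sl.py <<'E'
from h import *
A=np.radians(15.9); xc=np.array([np.cos(A),np.sin(A),0]); yc=np.array([-np.sin(A),np.cos(A),0]); c=np.array([.5727,-.1027,.105])
def pose(th,d=.033,sg=1,off=0.):
    a=np.array([0,0,np.cos(th)])-np.sin(th)*xc
    y=sg*yc; return c+d*a+off*yc,np.column_stack([np.cross(y,-a),y,-a])
E
python3 - <<'E'
from sl import *
q=[.503,-.317]; R=down(2)
arm.move_l([.5703,.0592,.27]); arm.move_to([*q,.27],R); arm.move_l([*q,.15],feed=.15); arm.move_l([*q,.0815],feed=.05); print("f",arm.current_force(),arm.current_width())
arm.grip(.05); arm.move_l([*q,.27],feed=.15); print(arm.current_t())
sg=min((1,-1),key=lambda s:abs(j[5]) if (j:=arm.solve_ik(*pose(.55,sg=s))) is not None else 999)
print(sg,arm.solve_ik(*pose(.55,sg=sg)))
arm.move_to(*pose(.55,.14,sg))
a=snap("top");b=snap("side")
cv2.imwrite("pics/d1.png",np.hstack([crop(a,390,215,90,65,4.4),crop(b,280,200,170,190,2.2)[:286]]))
arm.move_l(*pose(.55,.033,sg),feed=.08); f0=arm.current_force(); t0=arm.current_torque()
print(f0)
arm.grip(.03); print("w",arm.current_width(),"df",(arm.current_force()-f0)@np.array([xc,yc,[0,0,1]]).T, arm.current_t())
E
```

```text
f [-0.03546453 -0.41940071 -1.14480703] 0.02140581461911261
35.0583
-1 [-30.97958698  24.07283571 115.01468513  52.92044536  28.56886307
  -1.60182624]
[-0.5607144   1.02048213  0.36838574]
w 0.03536791718453698 df [ 4.68561932 17.69170732  7.60777429] 37.9083
```

View pics/d1.png

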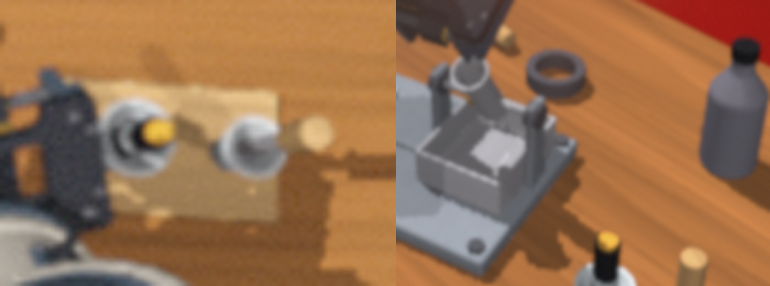

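The probe is back in its socket (top crop (157,132)). The sleeve is pinched but about 18 N off-centre, so I'll shift along +yc to null that force and then swing it up.

```bash
python3 - <<'E'
from sl import *
B=np.array([xc,yc,[0,0,1]]); f0=np.array([-.56,1.02,.37]); df=lambda:(B@(arm.current_force()-f0)).round(1)
off=0.
for i in range(6):
    d=df()
    if abs(d[1])<5: break
    off+=.0006*np.sign(d[1]); arm.move_l(*pose(.55,.033,-1,off),feed=.02)
print("off",off,d,df(),arm.current_width())
for th in np.arange(.5,-.06,-.05):
    arm.move_l(*pose(th,.033,-1,off),feed=.05); d=df(); print(round(th,2),d,end=" ")
    if th<.08 and d[0]<-9: break
print(arm.current_width(),arm.current_t(),off)
a=snap("top");b=snap("side"); cv2.imwrite("pics/e1.png",np.hstack([crop(a,310,190,80,70,4.6),crop(b,270,200,110,100,3.22)]))
E
```

```text
off 0.0029999999999999996 [-3.5  3.9  6.7] [-3.5  3.9  6.7] 0.03550754911944685
0.5 [-2.6  4.   8.1] 0.45 [-3.9  4.9 10.1] 0.4 [-3.8  5.1 11.9] 0.35 [-4.3  4.  13.1] 0.3 [-4.3  5.6 14.3] 0.25 [-3.4  6.4 15.4] 0.2 [-3.4  6.8 16.4] 0.15 [-2.4  6.6 17.5] 0.1 [-0.6  8.5 17.4] 0.05 [-1.4  8.3 18. ] 0.0 [-5.7  6.7 21.4] -0.05 [-18.1   3.8  25.7] 0.035001771551869176 42.2833 0.0029999999999999996
```

View pics/e1.png

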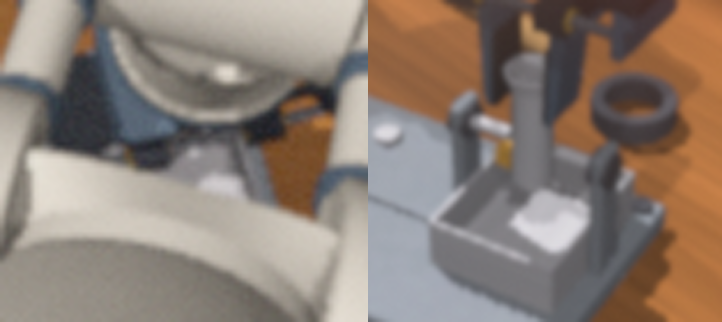

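The force spike at −18 N in xc says the sleeve is against its stop, and the side view shows it upright with its mouth at crop (525,70). I'll release, fetch the rod and remeasure the mouth.

```bash
python3 - <<'E'
from sl import *
arm.grip(.05); p=arm.current_ee_pos(); 
arm.move_l(np.array(p)+[0,0,.13],pose(0,.033,-1)[1],feed=.12)
q=[.5003,-.3968]; R=down(2)
arm.move_to([*q,.25],R); arm.move_l([*q,.128],feed=.1); f0=arm.current_force(); arm.grip(.01)
print(arm.current_width(),arm.current_force()-f0)
arm.move_l([*q,.33],feed=.15); print(arm.current_width(),arm.current_t())
a=snap("top","topf");b=snap("side","sidef")
X=[.5719,-.0998,.165]; print(proj("top",X),proj("side",X))
cv2.imwrite("pics/f1.png",np.hstack([crop(a,325,190,50,60,8),crop(b,285,205,50,60,8)]))
E
```

```text
0.01917019118157297 [ 0.87834484 -0.9089313   1.65050306]
0.01950921366752194 49.1583
[[348.62173136 215.38930938]] [[320.59790371 221.17069695]]
```

View pics/f1.png

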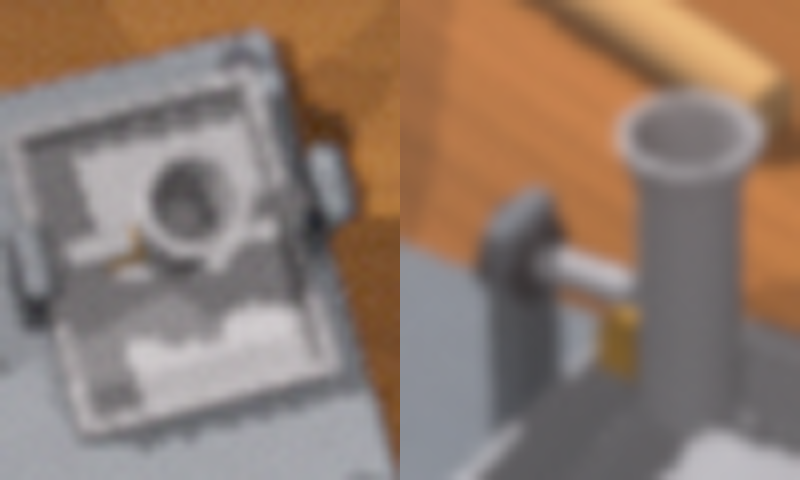

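The upright mouth is at top (349.1,216.0) and side (321.3,221.6), within 0.6 px of the prediction. Now I insert the rod.

```bash
python3 - <<'E'
from sl import *
X,e=tri((349.1,216.0),(321.25,221.6)); print(X,e)
x,y=(X[:2]+[.5719,-.0998])/2; R=down(16)
arm.move_to([x,y,.33],R); arm.move_l([x,y,.29],feed=.1); arm.sleep(.3); f0=np.array(arm.current_force())
z=.29; log=[]
while z>.1785:
    z-=.004; arm.move_l([x,y,z],feed=.03); f=np.array(arm.current_force())-f0; log.append((round(z-.12,3),*f.round(1)))
    if z>.25 and np.abs(f[:2]).max()>2.5: x,y=np.array([x,y])+.0008*np.sign(f[:2])*(np.abs(f[:2])>2.5)
    if f[2]>30 or np.abs(f[:2]).max()>15: print("STOP");break
for l in log: print(*l)
print(x,y,arm.current_width(),arm.current_t(),arm.current_ee_pos())
b=snap("side","sideg")
E
```

```text
[ 0.57096729 -0.1015768   0.16503896] [np.float64(0.0008352157157458074), np.float64(0.0008352157157458043)]
0.166 -1.3 0.6 0.1
0.162 -1.3 1.2 0.4
0.158 -1.7 0.2 1.8
0.154 0.4 0.4 1.2
0.15 -1.3 0.6 1.1
0.146 -0.1 0.5 0.6
0.142 -1.2 -0.2 0.8
0.138 -1.6 1.3 0.6
0.134 -1.0 0.4 1.3
0.13 -0.8 0.5 2.0
0.126 0.1 0.1 0.9
0.122 -1.2 0.5 1.3
0.118 -0.5 0.8 0.8
0.114 -0.7 -0.6 0.2
0.11 -1.0 0.2 1.2
0.106 -0.4 1.8 0.7
0.102 -0.3 0.9 1.1
0.098 -0.6 1.4 1.0
0.094 -1.1 1.2 0.5
0.09 -1.2 0.6 0.8
0.086 -0.9 -1.1 0.3
0.082 -0.6 -1.3 0.3
0.078 -1.5 -0.1 0.2
0.074 -1.4 -0.4 0.4
0.07 -0.7 -0.2 -0.2
0.066 -0.4 -0.4 -0.1
0.062 -0.6 -1.2 0.1
0.058 -0.4 -1.5 3.1
0.5714336432539372 -0.10068839841151503 0.01967178815322924 59.2083 [ 0.5715822  -0.10068743  0.1780648 ]
```

```bash
python3 - <<'E'
from h import *
b=cv2.imread("pics/sideg.png"); cv2.imwrite("pics/g1.png",crop(b,265,130,110,150,4)[:600])
E
```

```text
(no output)
```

View pics/g1.png

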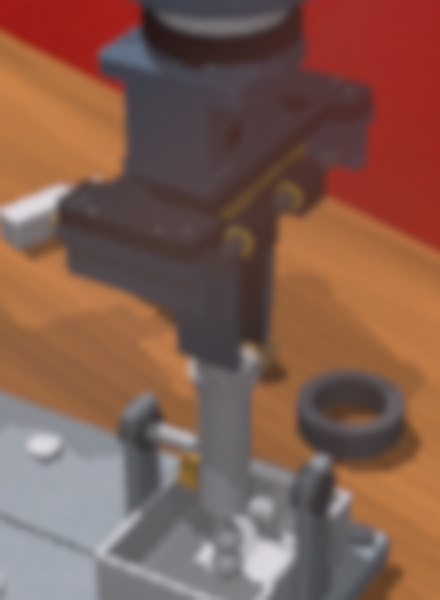

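The shank runs through the sleeve and there are balls in the tray near crop (225,540), (228,565) and (263,508). I'll withdraw, return the rod and check.

```bash
python3 - <<'E'
from h import *
p=arm.current_ee_pos(); arm.move_l([p[0],p[1],.33],feed=.1); print(arm.current_width())
q=[.5003,-.3968]; R=down(2)
arm.move_to([*q,.30],R); a=snap("top","toph");b=snap("side","sideh")
arm.move_l([*q,.19],feed=.12); f0=np.array(arm.current_force())
for z in(.175,.16,.145,.135,.129): arm.move_l([*q,z],feed=.05); print(z,(np.array(arm.current_force())-f0).round(1))
print(arm.current_width(),arm.current_t())
cv2.imwrite("pics/h1.png",np.hstack([crop(a,320,190,55,60,7.2),crop(b,280,210,55,60,7.2)]))
E
```

```text
0.019378255638085467
0.175 [-0.8 -0.3 -0. ]
0.16 [-0.1  1.3 -0.3]
0.145 [0.  0.7 1.2]
0.135 [-1.2  0.4 -0.1]
0.129 [-1.6  1.2  0.9]
0.019258259451690504 65.225
```

View pics/h1.png

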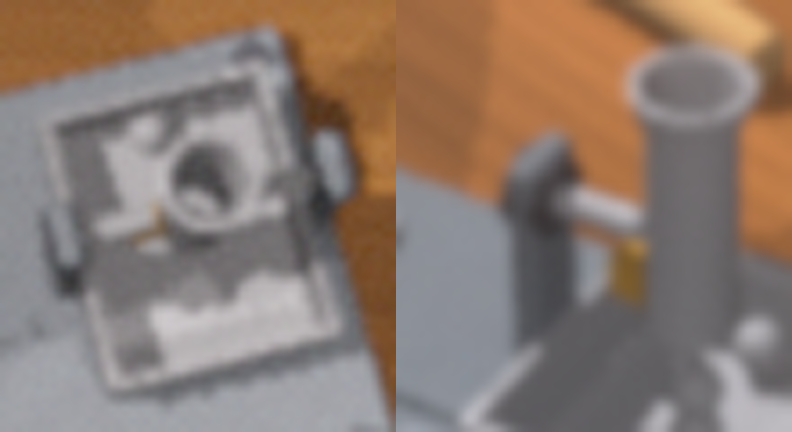

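```bash
python3 - <<'E'
from h import *
q=[.5003,-.3968]
arm.grip(.05); arm.move_l([*q,.28],feed=.15); arm.move_to([.36,-.35,.33],down(2))
a=snap("top","topi");b=snap("side","sidei")
n=lambda im:cv2.normalize(im,None,0,255,cv2.NORM_MINMAX)
r1=np.hstack([n(crop(a,318,192,60,55,6.6)),n(crop(b,283,235,70,64,5.7)[:363])[:363]])
r2=np.hstack([crop(a,395,215,80,50,4.9)[:236],crop(b,340,300,100,60,3.95)[:236]])
w=min(r1.shape[1],r2.shape[1]); cv2.imwrite("pics/i1.png",np.vstack([r1[:,:w],r2[:,:w]])); print(r1.shape,r2.shape,arm.current_t())
E
```

```text
(363, 795, 3) (236, 787, 3) 67.7917
```

View pics/i1.png

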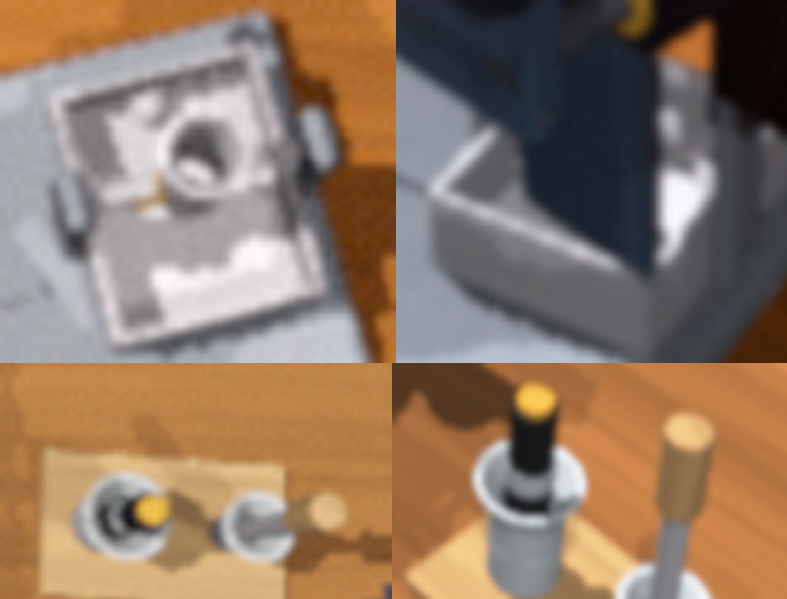

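The probe and rod stand in their sockets. The gripper hides the tray from the side camera, so I'll move it away and take a last before/after look.

```bash
python3 - <<'E'
from h import *
arm.move_l([.36,-.35,.40]); arm.move_joints([70.445,28.281,77.091,0,74.628,-5.472])
b=snap("side","sidej");a=snap("top","topj"); f=cv2.imread("pics/sidef.png");ft=cv2.imread("pics/topf.png")
g=lambda im:cv2.convertScaleAbs(im,alpha=1.25,beta=-25)
r1=np.hstack([g(crop(f,285,232,66,50,6)),g(crop(b,285,232,66,50,6))])
r2=np.hstack([g(crop(ft,322,195,60,45,6.6)),g(crop(a,322,195,60,45,6.6))])
w=min(r1.shape[1],r2.shape[1]); cv2.imwrite("pics/j1.png",np.vstack([r1[:,:w],r2[:,:w]])); print(r1.shape,r2.shape,arm.current_t())
# where balls resting on the tray floor (z .032) would show, for triangulation
for p in[(318+150/6.6,192+108/6.6)]: X=onz("top",p,.032); print(X,proj("side",X))
E
```

```text
(300, 792, 3) (297, 792, 3) 71.975
[ 0.61639376 -0.08700238  0.032     ] [[331.11861757 258.12009858]]
```

View pics/j1.png

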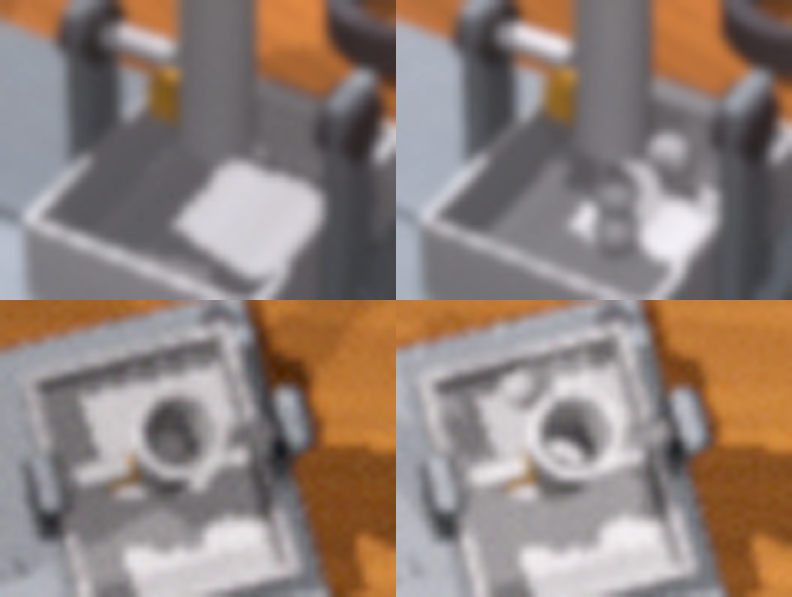

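```bash
python3 - <<'E'
from sl import *
S=lambda p:np.array([p[0]-396,p[1]])/6+[285,232]
for p in[(617,190),(615,235),(670,150)]:
    X=onz("side",S(p),.032); d=X[:2]-c[:2]; print(S(p),X.round(3),"tray xy",(d@xc[:2]).round(3),(d@yc[:2]).round(3), "top px",proj("top",X))
print("sleeve end",proj("side",[[.5715,-.1005,.075],[.5715,-.1005,.084],[.5715,-.1005,.066]]))
E
```

```text
[321.83333333 263.66666667] [ 0.587 -0.086  0.032] tray xy 0.019 0.012 top px [[340.40101001 217.70851078]]
[321.5        271.16666667] [ 0.569 -0.104  0.032] tray xy -0.004 -0.001 top px [[346.23323424 223.71909276]]
[330.66666667 257.        ] [ 0.618 -0.083  0.032] tray xy 0.049 0.006 top px [[339.56535737 207.67736475]]
sleeve end [[320.89816268 255.00437053]
 [320.87814843 251.79208109]
 [320.9179899  258.18531936]]
```

Triangulation explains the upper blob. It matches a ball at z≈0.050 right under the sleeve, stacked on another one. All three balls are out, but I'll gently topple that stack with the rod so they lie properly in the tray.

```bash
python3 - <<'E'
from sl import *
q=[.5003,-.3968]; R2=down(2); R=down(16)
arm.grip(.05); arm.move_to([*q,.27],R2); arm.move_l([*q,.129],feed=.12); arm.grip(.01); print(arm.current_width())
arm.move_l([*q,.33],feed=.15)
s=np.array([.5714,-.1007]); 
arm.move_to([*s,.33],R); arm.move_l([*s,.29],feed=.1); arm.sleep(.3); f0=np.array(arm.current_force())
F=lambda:(np.array(arm.current_force())-f0).round(1)
arm.move_l([*s,.183],feed=.05); print(F())
for tip in(.060,.058,.056,.054,.052,.050,.047):
    for o in(0,.0025):
        p=s+o*xc[:2]; arm.move_l([*p,tip+.12],feed=.03); f=F(); print(tip,o,f)
        if f[2]>12: break
    if f[2]>12: print("high");break
p=s; arm.move_l([*p,arm.current_ee_pos()[2]],feed=.03)
arm.move_l([*s,.33],feed=.1)
arm.move_to([*q,.30],R2)
a=snap("top","topk");b=snap("side","sidek")
arm.move_l([*q,.19],feed=.12); f0=np.array(arm.current_force())
for z in(.16,.135,.129): arm.move_l([*q,z],feed=.05); print(z,F())
print(arm.current_width(),arm.current_t())
j=cv2.imread("pics/sidej.png"); d=cv2.absdiff(cv2.cvtColor(b,6),cv2.cvtColor(j,6))
print("gray j/k around stack"); 
for r in range(256,280,2): print(r,cv2.cvtColor(j,6)[r,308:344:2],cv2.cvtColor(b,6)[r,308:344:2])
E
```

```text
0.019404108103877476
[ 0.1 -1.5 -0.3]
0.06 0 [ 0.9 -1.6 -2. ]
0.06 0.0025 [ 1.4 -2.1 -1.4]
0.058 0 [ 0.3 -2.5 -1.1]
0.058 0.0025 [ 2.  -0.7 -1.5]
0.056 0 [ 0.4 -0.8 -2.3]
0.056 0.0025 [ 1.6 -2.2 -1.8]
0.054 0 [-0.1 -1.9 -1.8]
0.054 0.0025 [ 1.1 -2.8 -1.4]
0.052 0 [-0.3 -1.6 -2.8]
0.052 0.0025 [ 1.1 -1.8 -1.6]
0.05 0 [ 0.7 -1.6 -1. ]
0.05 0.0025 [ 0.7 -2.4 -1.8]
0.047 0 [-0.8 -2.2 -1.6]
0.047 0.0025 [ 1.6 -1.8 -1.7]
0.16 [-0.2  2.4  0.2]
0.135 [-0.1  0.8 -0.1]
0.129 [1.9 0.9 2. ]
0.01975158595700489 93.1917
gray j/k around stack
256 [ 93  91  92  97 107 114 117 115 109 112 159 171 156 115 109  84  82  67] [ 92  93  95  97 102 105 107 107 103 114 166 171 138 103 100  78  75  62]
258 [ 92 100 104  96  96 107 115 122 127 125 134 142 138 111 114 103  88  77] [ 91  95  99  97  97 102 108 120 129 130 142 146 123 102 104  94  82  74]
260 [ 98 117 119  98  92  98  99 111 152 167 127 111 113 110 122 110  90  84] [ 93  99  97  96  95  97 125 168 181 172 154 172 148 108 104  99  83  80]
262 [112 124 117  97  94 103 112 113 125 170 152 106 106 116 134 112  88  83] [ 96  97  96  96  97 105 160 186
[... 557 characters left out ...]
0 187 122  89  82] [ 95  97 100 129 158 123 114 120 121 172 182 173 138 125 128  96  82  78]
272 [123 124 126 126 139 129 121 119 118 182 209 213 211 194 141  95  88  81] [ 96  97  98  99 114 116 108 108 111 162 185 188 183 164 118  88  82  78]
274 [134 128 125 124 125 121 108 108 116 143 188 202 199 150 104  86  88  80] [113 103  99  96  98  99  98  98  97 121 177 189 176 129  95  84  82  76]
276 [158 159 141 130 126 123 122 122 122 126 134 162 179 111  93  85  88  80] [160 159 135 113 104  99  96  96  98 134 179 181 161 100  92  83  81  76]
278 [124 137 151 165 154 133 126 123 125 125 131 165 147  98  92  85  88  79] [130 144 158 171 156 126 103  96  99 127 143 155 136  95  92  82  81  76]
```

The stack has toppled: the tip ran free to 0.047 and there are now three separate balls on the floor. I'll release the rod, run the final checks on the sleeve, block and tools, then sign off.

```bash
python3 - <<'E'
from h import *
q=[.5003,-.3968]
arm.grip(.05); arm.move_l([*q,.28],feed=.15); arm.move_l([*q,.40]); arm.move_to([.36,-.1,.42],down(2)); arm.move_joints([70.445,28.281,77.091,0,74.628,-5.472]); arm.sleep(.5)
a=snap("top","topz");b=snap("side","sidez"); g=lambda i:cv2.cvtColor(i,6)
ref=g(cv2.imread("pics/sidef.png"))[212:235,308:334]
m=cv2.matchTemplate(g(b)[204:243,300:342],ref,5); print("sleeve",cv2.minMaxLoc(m)[1::2])
i=a.astype(int); k=((i[:,:,2]>i[:,:,0]*1.6)&(i.sum(2)<300)).astype(np.uint8)
for (n,x0,y0,x1,y1) in(("box",185,200,222,272),("casting",262,196,376,280)):
    w=k[y0:y1,x0:x1]; mo=cv2.moments(w,True); print(n,w.sum(), onz("top",(x0+mo["m10"]/max(mo["m00"],1),y0+mo["m01"]/max(mo["m00"],1)),.03))
for n,im,r,(x,y,ww,h) in(("stand top",a,"top0",(415,235,55,22)),("stand side",b,"side0",(365,300,60,50))):
    R=g(cv2.imread(f"pics/{r}.png")); t=R[y:y+h,x:x+ww]; m=cv2.matchTemplate(g(im)[y-4:y+h+4,x-4:x+ww+4],t,5); print(n,cv2.minMaxLoc(m)[1::2])
print(arm.current_t())
E
```

```text
sleeve (0.9277798533439636, (8, 8))
box 370 [0.52916951 0.34084117 0.03      ]
casting 227 [ 0.57454942 -0.17762137  0.03      ]
stand top (0.9897810816764832, (4, 4))
stand side (0.9919325709342957, (4, 4))
100.4917
```

```bash
python3 - <<'E'
from h import *
for f in("topc","topj","topz"):
    i=cv2.imread(f"pics/{f}.png").astype(int); k=((i[:,:,2]>i[:,:,0]*1.9)&(i[:,:,2]<170)&(i[:,:,1]<i[:,:,2]*.6)).astype(np.uint8)
    w=k[190:285,180:380]
    for c in cv2.findContours(w,0,1)[0]:
        if cv2.contourArea(c)>40: r=cv2.minAreaRect(c); print(f,np.array(r[0])+[180,190],r[1],onz("top",np.array(r[0])+[180,190],.03).round(3))
E
```

```text
topc [204.5 236.5] (13.0, 11.0) [0.52 0.32 0.03]
topj [204.5 236.5] (13.0, 11.0) [0.52 0.32 0.03]
topz [204.5 236.5] (13.0, 11.0) [0.52 0.32 0.03]
```

The block is still in the box at (0.52, 0.32), the sleeve hasn't moved since it was set upright, and both tools are where they started.

```bash
python3 -c "
from rig import arm
print(arm.sign_off())"
```

```text
the job is handed in; nothing more can be done
None
```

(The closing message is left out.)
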